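# Load a scraper into the sharpening jig and set the gauge on it

## Robot

A 6-joint arm with a two-finger parallel gripper is mounted at the origin on the work surface. World frame = base frame: x ahead of the robot, y to its left, z up, the work surface at z = 0. Lengths are in m, angles in rad, forces in N, time in s.
With the tool pointing down it reaches from about 0.275 to 0.75 m from the base axis. Payload 10.2 kg.
Tool frame: the origin (TCP) lies midway between the tips of the shut fingers; the grasp point (between the pads) lies 19 mm behind it (env.hold_point_z is the distance from the TCP to the grasp point, in m); x points along the fingers, z is the direction in which the jaws open and shut, and the axes are right-handed (so a half turn about x gives the same grasp; the last joint's range is limited). The gripper opens to 85 mm and grips with 20 to 120 N. Pads are 22 mm wide; open, the fingers measure 114 mm over their backs; the gripper's body (76 mm by 85 mm) begins 54 mm behind the grasp point. The pads swing forward as they close: fully open they stand 13 mm farther back than shut.
Start: joints at [-1.483, 0.313, 1.498, -0, 1.331, -0.223], TCP at [0.161, -0.5, 0.231] pointing down, gripper open.
Joint ranges: [-2.94, 2.94], [-0.97, 2.17], [0.19, 2.56], [-1.23, 4.37], [0.02, 3.11], [-2.88, 2.88]. Speed limits (rad/s): [2.39, 2.39, 3.01, 3.14, 3.14, 3.14].

## Interface

Orientations are given as a unit quaternion [x, y, z, w].
In Python, from bench import env, kinematics, monitor, eyes, job gives the robot as it stands. The module is installed in compiled form; this text tells all that it offers. Calls block until the motion is done:
- env.reach(position, orientation): joint-space move of the TCP to a pose.
- env.movel(position, velocity=0.15, frame=None, guard=None): straight line of the TCP; frame=None keeps the orientation; velocity is the mean speed in m/s. With guard (N) it stops when the force on the tool has changed by that much, and returns True; else False.
- env.set_joints(angles): joint-space move.
- env.release() and env.close_gripper(effort=None): open the fingers fully, or close them until they stop; effort is the grip in N (None keeps the last).
- env.hold(seconds).
- kinematics.ik(position, orientation): joint angles nearest the present ones, or None.
- monitor.sense(): the state.
- eyes.grab_frame(name): name is "scene" or "side" or "wrist"; returns a dict with "frame" (384x512x3 uint8, red, green, blue), "mtx" (3x3 intrinsics, pixels), "view" (4x4, takes a point from world to camera coordinates). Camera axes: x right, y down, z forward; pixel columns grow to the right and rows downward; lengths in m; the calibration is good to about 2 mm. The wrist camera is an equidistant fisheye: a pixel r from the principal point sees the ray r / f radians off the axis. A picture is of the moment at which its call begins. There is no depth.
A pose or a line that the arm cannot do raises env.MotionError and nothing moves.
- job.hand_in(): hands the job in, once; it reports no verdict.
The state is a dict: "clock": time; "joints": joint angles; "qvel": joint speeds; "joint_efforts": joint torques, N m; "position": TCP position; "ee_rot": TCP orientation; "contact_force": force on the tool from outside, world axes, zero at the start; "ft_torque": the same for the moment, N m; "finger_gap": opening from 0.0 (shut) to 1.0 (fully open).
Only numpy, scipy, OpenCV 4.12 (cv2) and the standard library are available. Lean on these libraries where they do the work, as an engineer would, in place of code of your own. Each camera call takes 0.05 s, during which the arm holds its last target. There are 200 camera calls.

## Task

Load the round-nosed scraper into the sharpening jig: pull the bolt's knob fully out to its detent, lay the scraper flat on the sloping bed between the fences, round nose uphill and tail against the low stop, let go of it, and push the bolt fully home over it. Only then push the gauge down until its sprung foot rests on the scraper, pushed in to about the middle of its 12 mm travel, and leave it there. Leave the other scrapers and everything else on the bench where they are.

Things in the scene. Friction and masses are not known exactly. Their poses are not given: they have to be found in the camera images.
- jig: grey setting jig fixed to the bench, its place and yaw vary. Base plate 200 x 150 x 12 mm; origin under the base's centre, on the bench; its x axis points up the slope seen from above, z up. It carries the sloping bed, the bolt and the gauge.
- bed: the jig's flat sloping bed, tilted 30 degrees, low end to the robot's right. Origin on its surface, 85 mm straight above the jig's origin: x runs up the slope, y level across it (to the knob, which faces the robot), z square to the surface. Surface x -81..131, y -45..45 mm. A scraper seated against the stop has its origin at x = -2, y = 0, z = 0. Bed coordinates below are in this frame, in mm.
- stop (a point): middle of the uphill face of the stop bar across the bed's low end, at bed (-72, 0, 5); 50 mm wide, 10 high. Four side fences, 10 high, have inner faces at bed y = +-17.5 and outer at +-25.5: two at x -64..-32, two at x 18..46. Bolt housing: a block at x -58..-32, y 33..61, 34 high.
- latch (a joint): bolt with a pull knob, slides along bed y, m. 0 = home (at the start): its 9 mm thick rod crosses over the bed at x = -45 from the housing to y = -12, underside 14.5 mm over the bed. 0.032 = fully out, rod's tip at y = +20. Detented at both ends: about 6 to 8 N to leave either; past half-way it snaps to the other end by itself.
- latch_knob (a point): centre of the bolt's black round knob, 26 mm diameter, 20 mm long along bed y (its axis). Home at bed (-45, 90, 19), fully out at (-45, 122, 19), same axes as the bed. A thin stem, 20 mm bare when home, joins it to the housing. Nothing else is beside it; the jig's base and the bench lie below.
- gauge (a joint): gauge carriage on its post, m; grows as it is pushed down towards the bed (along -z of the bed), 0 to 0.070, starts at 0 to 0.018. Stays where it is left (friction 5 N; about 4 N moves it down, the foot's spring adds to that). With the foot free its tip is at bed z = 65 mm minus this value.
- gauge_top (a point): centre of the top of the gauge's upright black thumb knob (18 mm diameter, 30 tall) at bed x = 62, y = 0, 75 mm above the free foot's tip. Below it an arm, 16 mm wide, 31 to 45 mm above the free foot's tip, runs uphill to the post: 16 mm thick, at bed x = 115, y = 0, top at z = 133, carriage sleeve 26 mm thick. Same axes as the bed.
- foot (a joint): the sprung foot under the thumb knob, m: 0 = free, grows as the foot is pushed up into the gauge, 0.012 = bottomed. Spring 0.8 N at the start of the travel plus 0.4 N per mm.
- foot_tip (a point): centre of the underside of the foot, a steel disc of 14 mm diameter, at bed x = 62, y = 0. Same axes as the bed. A scraper must go in below it.
- round_scraper: the scraper to load: steel bar 140 mm long, 26 wide, 12 thick, one end square, the other a full half-round nose; 0.33 kg nominal; lies flat on the bench. Origin under its centre (70 mm from either end), x axis points to the round nose, z up through the 12 mm thickness.
- nose (a point): underside of the scraper at the centre of its round nose's curve, 57 mm from its origin along its x axis.
- stone: red-brown sharpening stone, 65 x 200 x 25 mm, origin under its centre. Leave alone.
- paste_jar: squat amber jar, 60 mm diameter, 55 mm tall, origin under its centre. Leave alone.
- oil_can: steel can, 52 mm diameter, 110 mm tall, origin under its centre. Leave alone.
- collar: steel ring, 48 mm diameter, 16 mm tall, origin under its centre. Leave alone.
- screwdriver: screwdriver 200 mm long lying along its x axis, about 30 mm thick. Leave alone.
- offcut: wood offcut 100 x 45 x 35 mm, origin under its centre. Leave alone.
- square_scraper: decoy: wide steel scraper with square ends, 120 x 40 x 10 mm, lying flat, long along its x axis, origin under its centre. Leave alone.
- skew_scraper: decoy: short steel scraper with a symmetrical pointed end, 93 x 26 x 10 mm, lying flat, long along its x axis (to the point), underside origin 60 mm from the square end. Leave alone.
Not all that is in view belongs to the job. Leave any red look-alike of the round_scraper alone.

How it is judged:
By the outcome, as a careful person would: the job done as asked, in the order asked, and still so for the second after the job is handed in, with the robot touching nothing.
It also fails if it takes over 67 s, if anything falls off the work surface, if the arm or the gripper's body presses on something with over 40 N, if the wrist force passes 120 N, or if a joint passes its speed limit or range.

## Working session

There is one attempt and no reset: what is moved stays moved. The work goes in short steps, each a Python script; the robot and the scene stay as the last script left them, time stands still between calls to the robot, and variables do not carry over. Pictures are saved under pics/ and viewed, about 8 in all and at most 12, crops included, and the job is handed in when it is done.

```bash
mkdir -p pics; python3 - <<'E'
from bench import env,kinematics,monitor,eyes
import cv2,numpy as np
for n in ["scene","side","wrist"]:
    d=eyes.grab_frame(n); cv2.imwrite(f"pics/{n}0.png",cv2.cvtColor(d["frame"],cv2.COLOR_RGB2BGR)); np.savez(f"{n}0.npz",**d)
    print(n,d["mtx"].tolist(),np.round(d["view"],4).tolist())
a=[cv2.imread(f"pics/{n}0.png") for n in ["scene","side"]]
for n,i in zip(["scene","side"],a): cv2.imwrite(f"pics/{n}0b.png",cv2.resize(i,(800,600),interpolation=cv2.INTER_CUBIC))
s=monitor.sense();print(s["clock"],s["position"],s["ee_rot"],env.hold_point_z)
E
```

```text
scene [[409.95742228119434, 0.0, 255.2044599995322], [0.0, 409.95742228119434, 181.53751218096485], [0.0, 0.0, 1.0]] [[0.3551, 0.9348, -0.0081, -0.1009], [0.7982, -0.3077, -0.5179, -0.38], [-0.4866, 0.1775, -0.8554, 1.8174], [0.0, 0.0, 0.0, 1.0]]
side [[481.5564524444226, 0.0, 260.3593681994633], [0.0, 481.5564524444226, 192.2701396030081], [0.0, 0.0, 1.0]] [[-0.6711, -0.7411, 0.0188, 0.276], [-0.375, 0.3175, -0.8709, 0.374], [0.6395, -0.5915, -0.491, 1.1767], [0.0, 0.0, 0.0, 1.0]]
wrist [[297.3186396354542, 0.0, 258.29064997143576], [0.0, 297.3186396354542, 188.9949633435484], [0.0, 0.0, 1.0]] [[0.3059, -0.9521, -0.0005, -0.5252], [-0.9177, -0.2949, 0.2661, -0.034], [-0.2534, -0.0809, -0.964, 0.3779], [0.0, 0.0, 0.0, 1.0]]
0.15 [ 0.16050882 -0.49967558  0.23086833] [ 0.41684535  0.57158864 -0.41633981  0.57112831] 0.0187
```

View pics/scene0b.png

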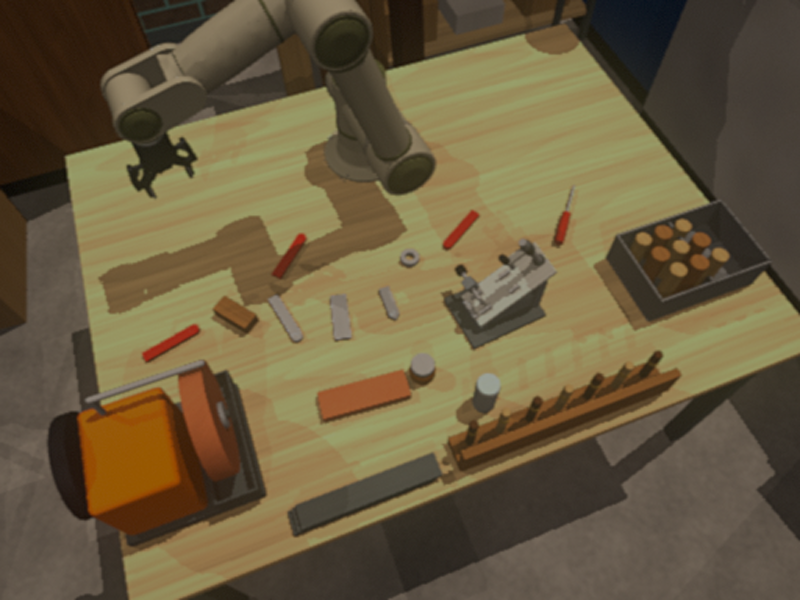

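View pics/side0b.png

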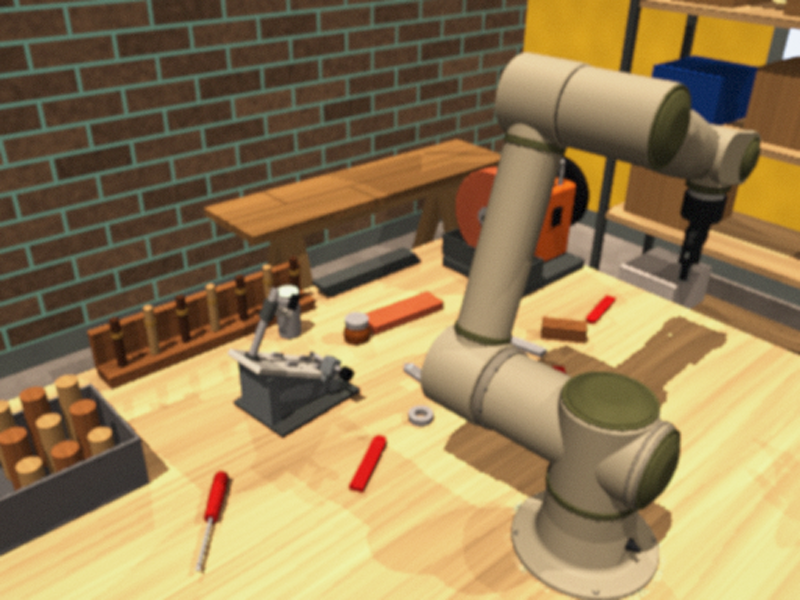

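The scene view shows the jig at about (500,300), with its knob facing the robot at (460,270). A grey bar at (285,318) looks like the round scraper, the wide one is at (340,316) and the skew one at (388,302); the red bars are look-alikes. The side view shows the jig at (295,375) and its black knob at (347,375).

```bash
cat > h.py <<'E'
import numpy as np,cv2
from scipy.spatial.transform import Rotation as R
def ray(d,uv):
    K,V=d["mtx"],d["view"];x=(uv[0]-K[0,2])/K[0,0];y=(uv[1]-K[1,2])/K[1,1]
    if d.get("fish",False):
        r=np.hypot(x,y);v=np.array([x/r*np.sin(r),y/r*np.sin(r),np.cos(r)]) if r>0 else np.array([0,0,1.])
    else: v=np.array([x,y,1.])
    Rm=V[:3,:3];return -Rm.T@V[:3,3],Rm.T@v
def onz(d,uv,z):
    c,v=ray(d,uv);return c+v*(z-c[2])/v[2]
def proj(d,p):
    K,V=d["mtx"],d["view"];c=V[:3,:3]@np.asarray(p)+V[:3,3]
    if d.get("fish",False):
        t=np.arctan2(np.hypot(c[0],c[1]),c[2]);m=t/np.hypot(c[0],c[1]);q=c[:2]*m
    else: q=c[:2]/c[2]
    return np.array([K[0,0]*q[0]+K[0,2],K[1,1]*q[1]+K[1,2]])
def load(n):
    d=dict(np.load(n+".npz"));d["fish"]=n.startswith("wrist");return d
def jig(x,y,yaw):
    Rj=R.from_euler('z',yaw).as_matrix();Rb=Rj@R.from_euler('y',-np.pi/6).as_matrix()
    return Rj,Rb,np.array([x,y,0.085])
E
python3 - <<'E'
from h import *
d=load("scene0");s=lambda u,v:(u/1.5625,v/1.5625)
for n,p,z in [("round tail?",(271,299),.012),("round end",(297,338),.012),("sq a",(339,296),.01),("sq b",(342,338),.01),("sk a",(382,289),.01),("sk b",(394,318),.01),("jig base near-left",(447,300),.012),("base low right",(472,342),.012),("base",(545,312),.012),("knob",(460,270),.085),("screw",(565,215),.015)]:
    print(n,np.round(onz(d,s(*p),z),3))
im=cv2.imread("pics/scene0.png")
a=cv2.resize(im[150:225,270:370],(800,600),interpolation=cv2.INTER_CUBIC);cv2.imwrite("pics/c1.png",a)
E
```

```text
round tail? [ 0.388 -0.37   0.012]
round end [ 0.512 -0.341  0.012]
sq a [ 0.438 -0.214  0.01 ]
sq b [ 0.548 -0.242  0.01 ]
sk a [ 0.457 -0.109  0.01 ]
sk b [ 0.543 -0.11   0.01 ]
jig base near-left [0.543 0.026 0.012]
base low right [0.668 0.036 0.012]
base [0.658 0.231 0.012]
knob [0.517 0.066 0.085]
screw [0.42  0.413 0.015]
```

View pics/c1.png

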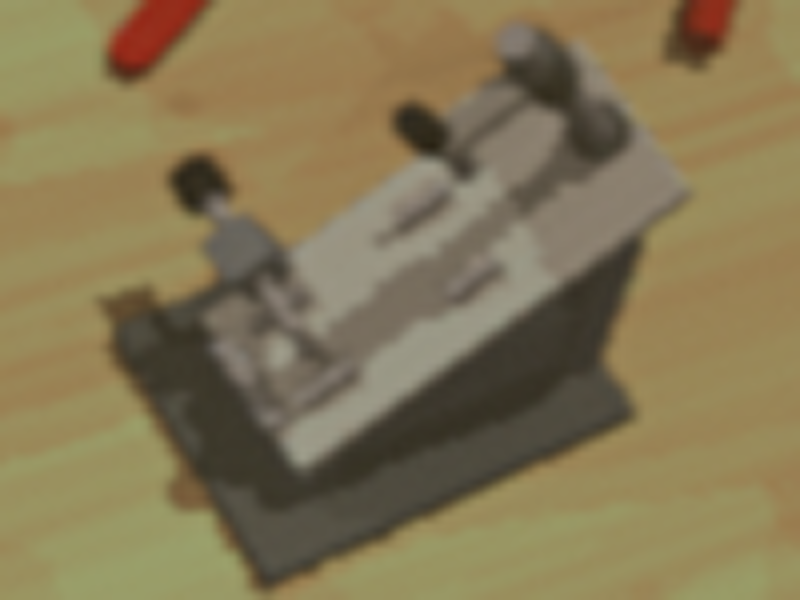

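The crop shows the jig's base corners at (265,585), (635,412) and (115,325), bed corners at (300,470) and (690,190), the latch knob at (200,182) and the gauge knob at (420,125). I'll fit the jig, then look from close by.

```bash
cat >> h.py <<'E'
def quat(xd,zd):
    xd=np.array(xd,float);xd/=np.linalg.norm(xd);zd=np.array(zd,float);zd-=xd*(zd@xd);zd/=np.linalg.norm(zd)
    return R.from_matrix(np.column_stack([xd,np.cross(zd,xd),zd])).as_quat()
def snap(n,name):
    from bench import eyes
    d=eyes.grab_frame(n);np.savez(name+".npz",**d);cv2.imwrite(f"pics/{name}.png",cv2.cvtColor(d["frame"],cv2.COLOR_RGB2BGR));d["fish"]=n=="wrist";return d
def jp(p,pt,f): 
    Rj,Rb,o=jig(*p[:3]); return (Rj@np.array(pt)/1e3+[p[0],p[1],0]) if f=='j' else o+[p[0],p[1],0]*np.array(0)+np.array([p[0],p[1],0])+Rb@np.array(pt)/1e3
def jigw(p): # bed rotation, origin
    Rj,Rb,o=jig(*p[:3]);return Rb,o
E
sed -i 's/    Rj,Rb,o=jig(\*p\[:3\]); return.*/    Rj,Rb,o=jig(*p[:3]); return (Rj@np.array(pt)\/1e3+[p[0],p[1],0]) if f=="j" else o+Rb@np.array(pt)\/1e3/' h.py
python3 - <<'E'
from h import *
from scipy.optimize import least_squares
d=load("scene0")
F=[((300,470),(-81,-45,0),'b'),((690,190),(131,-45,0),'b'),((265,585),(-100,-75,12),'j'),((635,412),(100,-75,12),'j'),((115,325),(-100,75,12),'j'),((200,182),(-45,90,19),'b')]
px=lambda q:np.array([(q[0]+.5)/8-.5+270,(q[1]+.5)/8-.5+150])
f=lambda p:np.concatenate([proj(d,jp(p,pt,k))-px(q) for q,pt,k in F])
s=least_squares(f,[.58,.12,1.6]);print(s.x,np.round(s.fun,1).tolist())
np.save("jig.npy",s.x)
for g in (0,9,18): print(g,(proj(d,jp(s.x,(62,0,140-g),'b'))-[270,150])*8,(proj(d,jp(s.x,(62,0,110-g),'b'))-[270,150])*8)
from bench import env,kinematics,monitor,eyes
w=load("wrist0");print(-w["view"][:3,:3].T@w["view"][:3,3])
c=monitor.sense();m=R.from_quat(c["ee_rot"]).as_matrix();print(m.round(2).tolist())
q=quat([0,0,-1],[1,0,0])
for p,z in [((.42,-.33,.25),[1,0,0]),((.42,-.33,.25),[-1,0,0]),((.42,-.33,.25),[0,1,0]),((.42,-.33,.25),[0,-1,0])]:
    k=kinematics.ik(p,quat([0,0,-1],z));print(z,None if k is None else np.round(k,2))
E
```

```text
[0.59779073 0.12592861 1.66104965] [-0.3, 0.1, 0.0, 0.2, 0.1, -0.3, 0.8, -0.2, -0.7, -0.1, 0.1, 0.2]
0 [400.85710149 110.00308183] [423.99832392 131.31138514]
9 [407.89138181 116.48020632] [430.77316255 137.54961723]
18 [414.84628638 122.88424209] [437.47296422 143.71875572]
[ 0.22518005 -0.47943099  0.37312221]
[[-0.0, 0.95, 0.31], [0.0, 0.31, -0.95], [-1.0, 0.0, -0.0]]
[1, 0, 0] [-0.89  0.32  1.44 -0.    1.38 -0.89]
[-1, 0, 0] [-0.89  0.32  1.44 -0.    1.38  2.26]
[0, 1, 0] [-0.89  0.32  1.44 -0.    1.38 -2.46]
[0, -1, 0] [-0.89  0.32  1.44 -0.    1.38  0.69]
```

```bash
python3 - <<'E'
from h import *
from bench import env,monitor
q=quat([0,0,-1],[0,-1,0])
env.reach([.43,-.35,.2],q); print(monitor.sense()["clock"]); snap("wrist","wrist1")
env.reach([.50,.10,.34],q); print(monitor.sense()["clock"]); snap("wrist","wrist2")
cat=np.hstack([cv2.imread("pics/wrist1.png")[90:290,150:350],cv2.imread("pics/wrist2.png")[60:360,120:420][50:250,50:250]])
cv2.imwrite("pics/w12.png",cv2.resize(cat,(800,400),interpolation=cv2.INTER_CUBIC))
cv2.imwrite("pics/w1b.png",cv2.resize(cv2.imread("pics/wrist1.png"),(800,600),interpolation=cv2.INTER_CUBIC))
cv2.imwrite("pics/w2b.png",cv2.resize(cv2.imread("pics/wrist2.png"),(800,600),interpolation=cv2.INTER_CUBIC))
E
```

```text
1.3333
3.125
```

View pics/w1b.png

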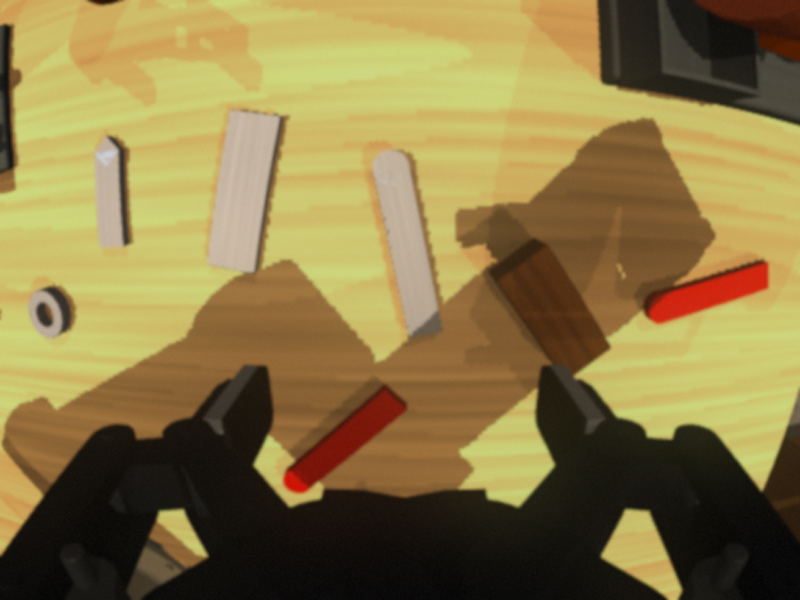

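View pics/w2b.png

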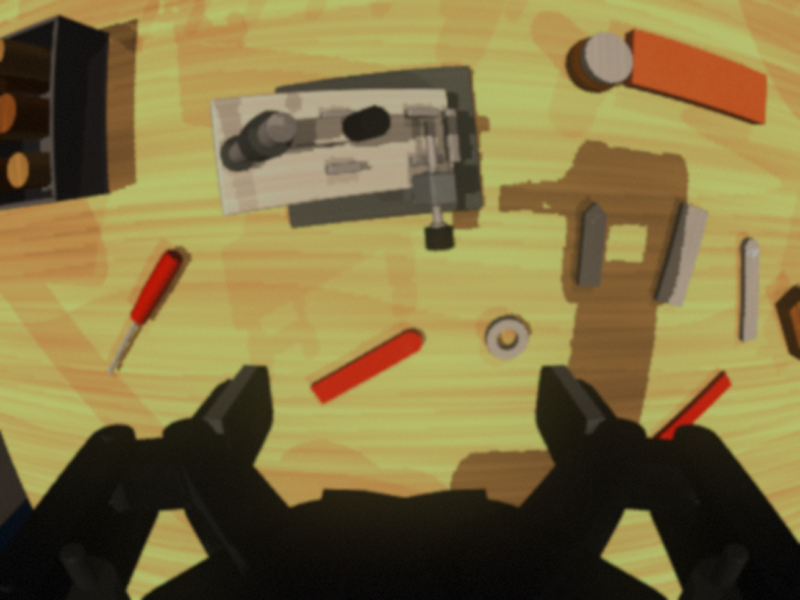

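Wrist picture 1 shows the round scraper with its nose at (391,150) and its tail at about (408,335)–(441,328). Picture 2 shows the jig with its latch knob at (439,237), bed corners at (212,100), (223,214) and (447,90), and the black gauge knob at (345–390,108–140).

```bash
python3 - <<'E'
from h import *
from scipy.optimize import least_squares
s=lambda q:(np.array(q)+.5)/1.5625-.5
w=load("wrist1")
P=[((391,150),(70,0)),((408,336),(-70,13)),((441,326),(-70,-13)),((373,168),(57,13)),((410,165),(57,-13))]
w_=lambda p,l:[p[0]+np.cos(p[2])*l[0]/1e3-np.sin(p[2])*l[1]/1e3,p[1]+np.sin(p[2])*l[0]/1e3+np.cos(p[2])*l[1]/1e3,.012]
f=lambda p:np.concatenate([proj(w,w_(p,l))-s(q) for q,l in P])
r=least_squares(f,[.45,-.355,.2]);print("scr",r.x,np.round(r.fun,1).tolist());np.save("scr.npy",r.x)
# check vs scene
d=load("scene0");print([np.round(proj(d,w_(r.x,l))*1.5625) for l in [(70,0),(-70,0)]])
w=load("wrist2");p=np.load("jig.npy");d=load("scene0")
F=[((212,100),(131,-45,0),'b'),((223,214),(131,45,0),'b'),((447,90),(-81,-45,0),'b'),((472,67),(-100,-75,12),'j'),((483,207),(-100,75,12),'j'),((439,237),(-45,90,19),'b'),((277,88),(100,-75,12),'j'),((292,227),(100,75,12),'j')]
g=lambda p:np.concatenate([proj(w,jp(p,a,k))-s(q) for q,a,k in F])
print("resid w/ scene fit",np.round(g(p),1).tolist())
r=least_squares(g,p);print(r.x,np.round(r.fun,1).tolist())
for gg in (0,6,12,18): print(gg,[np.round((proj(w,jp(p,(62,0,z-gg),'b'))+.5)*1.5625-.5) for z in (140,110)])
cr=lambda n,a,b,c,e,S:cv2.resize(cv2.imread(n)[a:b,c:e],(S,300),interpolation=cv2.INTER_CUBIC)
cv2.imwrite("pics/c2.png",np.vstack([cr("pics/wrist2.png",30,150,130,330,500),cr("pics/side0.png",175,277,140,310,500)]))
E
```

```text
scr [ 0.44495727 -0.35383298  0.18972166] [-1.4, -1.6, -0.0, 0.4, 0.5, 2.9, 0.7, 0.6, 0.3, -2.0]
[array([297., 339.]), array([271., 295.])]
resid w/ scene fit [-1.6, -4.2, -0.6, -2.3, -1.1, -2.7, -1.9, -3.5, -0.9, -0.4, -1.2, -2.0, -2.8, -3.3, -2.7, -1.3]
[0.59418741 0.12373945 1.66243682] [0.0, -1.3, 1.3, 0.8, 0.3, -0.4, -0.6, -1.4, 0.4, 1.8, 0.5, 0.6, -1.5, -1.2, -1.2, 0.9]
0 [array([383., 111.]), array([359., 120.])]
6 [array([377., 113.]), array([354., 121.])]
12 [array([372., 115.]), array([350., 123.])]
18 [array([368., 117.]), array([346., 124.])]
```

View pics/c2.png

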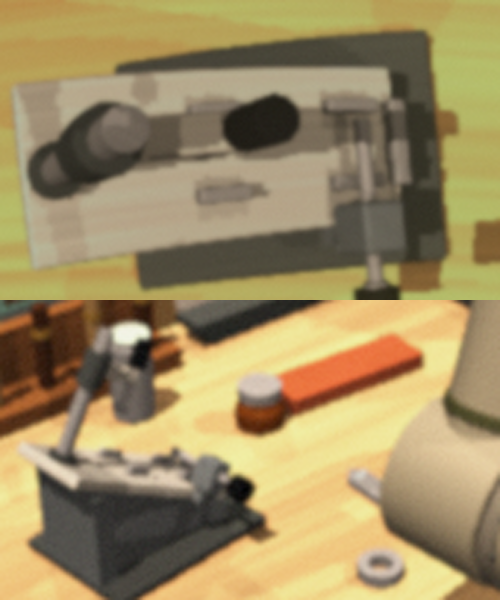

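```bash
python3 - <<'E'
from h import *
from scipy.optimize import least_squares
d=load("side0");S=500/170
px=lambda q:np.array([(q[0]+.5)/S-.5+140,(q[1]-300+.5)/S-.5+175])
F=[((22,447),(131,-45,0),'b'),((77,487),(131,45,0),'b'),((107,598),(100,75,12),'j'),((30,545),(100,-75,12),'j'),((265,522),(-100,75,12),'j'),((240,489),(-45,90,19),'b')]
f=lambda p:np.concatenate([proj(d,jp(p,a,k))-px(q) for q,a,k in F])
p=np.load("jig.npy");print(np.round(f(p),1).tolist())
r=least_squares(f,p,loss='soft_l1');print(r.x,np.round(r.fun,1).tolist())
for gg in (0,6,12,18): print(gg,[np.round((proj(d,jp(p,(62,0,z-gg),'b'))-[140,175])*S+[0,300]) for z in (140,110)])
w=load("wrist1")
# collar/others check of wrist vs scene: collar centre top z .016
dd=load("scene0");print(onz(dd,(409/1.5625,257/1.5625),.016),onz(w,(49/1.5625,312/1.5625),.016),onz(load("wrist2"),(508/1.5625,338/1.5625),.016))
E
```

```text
[-1.8, -3.1, -0.8, -4.1, 3.2, 0.7, -2.2, -3.4, -0.0, -3.2, -0.8, -1.0]
[0.5852932  0.13212427 1.66463531] [-1.4, -0.4, -0.1, -1.2, 4.0, 3.8, -1.9, -0.6, 0.9, -0.7, 0.2, 1.6]
0 [array([145., 328.]), array([135., 356.])]
6 [array([143., 333.]), array([133., 362.])]
12 [array([141., 339.]), array([131., 368.])]
18 [array([139., 345.]), array([129., 373.])]
[ 0.39675306 -0.01512273  0.016     ] [ 0.39140009 -0.02320111  0.016     ] [ 0.39074293 -0.01503711  0.016     ]
```

```bash
echo 'np.save' >/dev/null; python3 - <<'E'
from h import *
p=np.array([.596,.125,1.661]);np.save("jig.npy",p)
from bench import kinematics
Rj,Rb,o=jig(*p);sc=np.load("scr.npy");sy=np.array([-np.sin(sc[2]),np.cos(sc[2]),0])
B=lambda x,y,z:jp(p,(x,y,z),'b')
T={"knob":(B(-45,90,19)-[0,0,.019],[0,0,-1],Rj[:,0]),"pull":(B(-45,125,19)-[0,0,.019],[0,0,-1],Rj[:,0]),
"push":(B(-45,150,12),[0,0,-1],Rj[:,0]),"grasp":([sc[0],sc[1],.001],[0,0,-1],sy),"grasphi":([sc[0],sc[1],.15],[0,0,-1],sy),
"entry":(B(-37,0,100),-Rb[:,2],Rb[:,1]),"entry2":(B(-37,0,30),-Rb[:,2],Rb[:,1]),"place":(B(-3,0,0),-Rb[:,2],Rb[:,1]),"gauge":(B(62,0,170),-Rb[:,2],Rb[:,1]),"gauge2":(B(62,0,78),-Rb[:,2],Rb[:,1])}
for k,(t,x,z) in T.items():
    for s in (1,-1):
        a=kinematics.ik(t,quat(x,s*np.array(z)));print(k,s,np.round(t,3),None if a is None else np.round(a,2))
E
```

```text
knob 1 [0.511 0.069 0.06 ] [-0.09  0.5   1.72 -0.    0.92 -1.76]
knob -1 [0.511 0.069 0.06 ] [-0.09  0.5   1.72 -0.    0.92  1.39]
pull 1 [0.476 0.065 0.06 ] [-0.11  0.44  1.83 -0.    0.88 -1.77]
pull -1 [0.476 0.065 0.06 ] [-0.11  0.44  1.83 -0.    0.88  1.37]
push 1 [0.451 0.067 0.073] [-0.11  0.37  1.89 -0.    0.88 -1.77]
push -1 [0.451 0.067 0.073] [-0.11  0.37  1.89 -0.    0.88  1.37]
grasp 1 [ 0.445 -0.354  0.001] [-0.88  0.68  1.59 -0.    0.87 -2.64]
grasp -1 [ 0.445 -0.354  0.001] [-0.88  0.68  1.59 -0.    0.87  0.5 ]
grasphi 1 [ 0.445 -0.354  0.15 ] [-0.88  0.48  1.48 -0.    1.19 -2.64]
grasphi -1 [ 0.445 -0.354  0.15 ] [-0.88  0.48  1.48 -0.    1.19  0.5 ]
entry 1 [0.603 0.043 0.153] [-0.32  0.62  1.33  0.48  1.43  2.6 ]
entry -1 [0.603 0.043 0.153] [-0.32  0.62  1.33  0.48  1.43 -0.54]
entry2 1 [0.6   0.078 0.092] [-0.27  0.68  1.41  0.51  1.3   2.58]
entry2 -1 [0.6   0.078 0.092] [-0.27  0.68  1.41  0.51  1.3  -0.56]
place 1 [0.596 0.122 0.084] [-0.2   0.68  1.43  0.53  1.24  2.62]
place -1 [0.596 0.122 0.084] [-0.2   0.68  1.43  0.53  1.24 -0.52]
gauge 1 [0.599 0.094 0.263] [-0.25  0.51  1.22  0.49  1.6   2.77]
gauge -1 [0.599 0.094 0.263] [-0.25  0.51  1.22  0.49  1.6  -0.37]
gauge2 1 [0.595 0.14  0.184] [-0.17  0.56  1.35  0.51  1.41  2.75]
gauge2 -1 [0.595 0.14  0.184] [-0.17  0.56  1.35  0.51  1.41 -0.39]
```

```bash
python3 - <<'E'
from h import *
from bench import env,monitor
p=np.load("jig.npy");Rj,Rb,o=jig(*p);B=lambda x,y,z:jp(p,(x,y,z),'b')
q=quat([0,0,-1],-Rj[:,0])
env.close_gripper(20)
a=B(-45,132,10)
env.reach(a+[0,0,.06],q);env.movel(a,.15)
f0=monitor.sense()["contact_force"]
hit=env.movel(B(-45,96,10),.03,guard=3)
s=monitor.sense();c=Rb.T@(s["position"]-o)*1e3
print(hit,c.round(2),"face y err",c[1]-111,s["contact_force"]-f0,s["clock"])
env.movel(s["position"]+Rb[:,1]*.012,.1)
E
```

```text
True [-45.19 112.9    9.54] face y err 1.9014197632139371 [ 0.50729126  0.05046889 -0.37003751] 6.075
```

```bash
python3 - <<'E'
from h import *
from bench import env,monitor
p=np.array([.5943,.1245,1.662]);np.save("jig.npy",p);Rj,Rb,o=jig(*p);B=lambda x,y,z:jp(p,(x,y,z),'b')
q=quat([0,0,-1],-Rj[:,0])
k=B(-45,91,19)-[0,0,.016]
env.movel(k+Rb[:,1]*.03+[0,0,.06],.25)
env.release()
env.reach(k+[0,0,.06],q);env.movel(k,.12)
f0=monitor.sense()["contact_force"]
env.close_gripper(40);s=monitor.sense();print(s["finger_gap"]*85,Rb.T@(s["contact_force"]-f0))
env.movel(k+Rb[:,1]*.0335,.06)
env.hold(.2)
s=monitor.sense();print(s["finger_gap"]*85,Rb.T@(s["contact_force"]-f0),s["clock"],Rb.T@(s["position"]-o)*1e3)
snap("wrist","wrist3")
cv2.imwrite("pics/w3b.png",cv2.resize(cv2.imread("pics/wrist3.png"),(800,600),interpolation=cv2.INTER_CUBIC))
E
```

```text
24.621123118360348 [5.157933   2.41952999 1.46168792]
24.24036111982509 [ 4.39296748 -6.86091173 -3.38907767] 9.8667 [-52.65445166 123.02322752   5.43858577]
```

View pics/w3b.png

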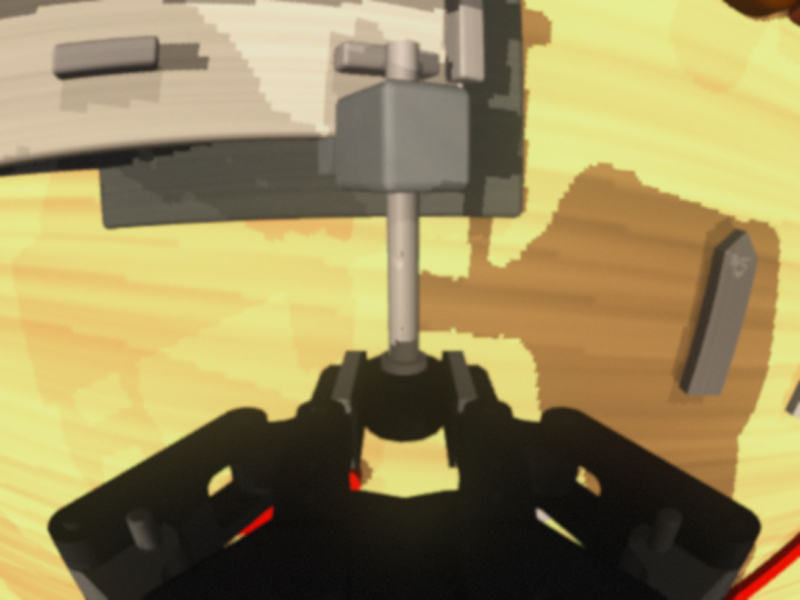

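The wrist view shows the knob gripped at (403,390), the stem fully drawn, and the rod tip at (403,42), back at the fence line, so the bolt is out. Next, a closer look at the scraper.

```bash
python3 - <<'E'
from h import *
from bench import env,monitor
p=np.array([.5943,.1253,1.662]);np.save("jig.npy",p)
env.release();s=monitor.sense();env.movel(s["position"]+[-.005,0,.14],.25)
sc=np.load("scr.npy");sy=np.array([-np.sin(sc[2]),np.cos(sc[2]),0])
env.reach([sc[0],sc[1],.13],quat([0,0,-1],sy));print(monitor.sense()["clock"])
w=snap("wrist","wrist4")
im=cv2.imread("pics/wrist4.png")
for l in [(70,0),(-70,13),(-70,-13),(57,13),(57,-13)]:
    u=proj(w,[sc[0]+np.cos(sc[2])*l[0]/1e3-np.sin(sc[2])*l[1]/1e3,sc[1]+np.sin(sc[2])*l[0]/1e3+np.cos(sc[2])*l[1]/1e3,.012]);print(u);cv2.circle(im,tuple(int(v) for v in u.round()),1,(0,255,0),-1)
cv2.imwrite("pics/w4b.png",cv2.resize(im,(800,600),interpolation=cv2.INTER_NEAREST))
E
```

```text
14.5833
[258.66167678 252.63157836]
[273.75717863 105.27289476]
[243.69253705 105.26255002]
[272.13006824 240.73729779]
[245.20759676 240.73254487]
```

View pics/w4b.png

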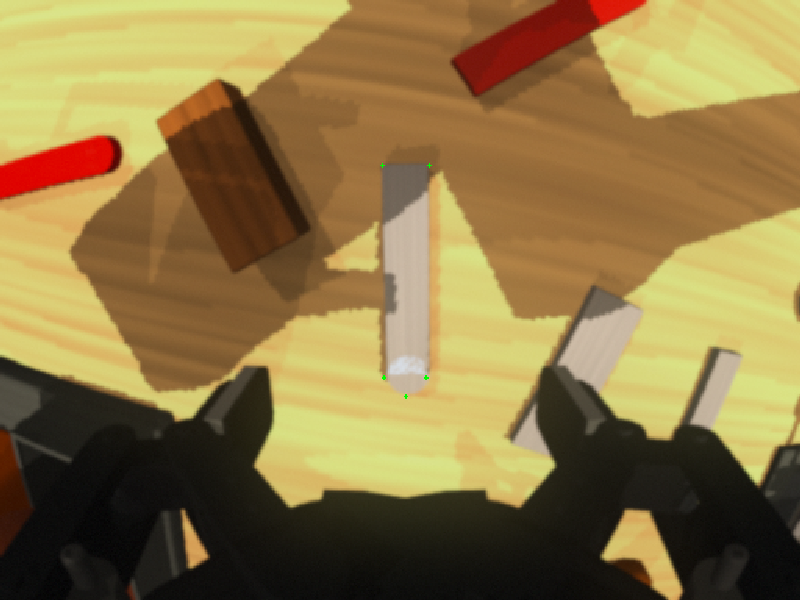

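The projected outline (green) sits on the scraper's edges, with the tail at (406,165) and nose at (406,396). The offcut's corner at (308,230) is near the open finger's path, so I'm checking the clearance.

```bash
python3 - <<'E'
from h import *
w=load("wrist4");sc=np.load("scr.npy");c,s=np.cos(sc[2]),np.sin(sc[2])
for n,q,z in [("offTop",(308,230),.035),("offTop2",(234,272),.035),("off topfar",(220,80),.035),("sqcorner",(510,438),.01),("sq",(594,287),.01),("sq3",(642,310),.01)]:
    P=onz(w,((q[0]+.5)/1.5625-.5,(q[1]+.5)/1.5625-.5),z)-[sc[0],sc[1],0]
    print(n,"local mm",np.round([(c*P[0]+s*P[1])*1e3,(-s*P[0]+c*P[1])*1e3]))
E
```

```text
offTop local mm [-37. -50.]
offTop2 local mm [-15. -93.]
off topfar local mm [-120.  -98.]
sqcorner local mm [106.  71.]
sq local mm [  0. 117.]
sq3 local mm [ 15. 154.]
```

```bash
python3 - <<'E'
from h import *
from bench import env,monitor
sc=np.load("scr.npy");c,s=np.cos(sc[2]),np.sin(sc[2]);g=np.array([sc[0]-.003*c,sc[1]-.003*s,.0015])
env.movel(g+[0,0,.05],.2);env.movel(g,.08,guard=15)
env.close_gripper(70);st=monitor.sense();print(st["finger_gap"]*85,st["position"],st["contact_force"])
env.movel(g+[0,0,.16],.15);env.hold(.2);st=monitor.sense();print(st["finger_gap"]*85,st["contact_force"],st["clock"])
p=np.load("jig.npy");Rj,Rb,o=jig(*p);B=lambda x,y,z:jp(p,(x,y,z),'b')
q=quat(-Rb[:,2],Rb[:,1])
env.reach(B(-40,0,110),q)
st=monitor.sense();print(st["clock"],Rb.T@(st["position"]-o)*1e3,st["finger_gap"]*85)
snap("wrist","wrist5");snap("side","side5")
a=cv2.resize(cv2.imread("pics/wrist5.png"),(480,360));b=cv2.resize(cv2.imread("pics/side5.png")[130:310,110:350],(480,360),interpolation=cv2.INTER_CUBIC)
cv2.imwrite("pics/c5.png",np.hstack([a,b])[:, :960] if 0 else cv2.resize(np.vstack([a,b]),(400,600)))
E
```

```text
23.88924745591342 [ 0.44217746 -0.35454161  0.00200638] [-0.98593436  1.71074178  6.13297143]
23.974889997319774 [-0.3712361   0.12358208 -3.12239237] 17.95
22.2667 [-4.00707770e+01 -4.63030649e-03  1.10050262e+02] 23.60472163315078
```

View pics/c5.png

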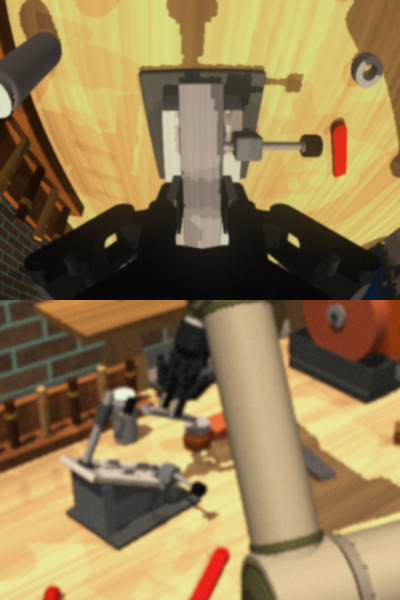

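The wrist view shows the scraper held between the fingers with its tail towards the low stop, above the bed, and the bolt still out at right (310,145). The side view shows it clear of the gauge.

```bash
python3 - <<'E'
from h import *
from bench import env,monitor
p=np.load("jig.npy");Rj,Rb,o=jig(*p);B=lambda x,y,z:jp(p,(x,y,z),'b')
def st(t):
    s=monitor.sense();print(t,(Rb.T@(s["position"]-o)*1e3).round(2),"F",(Rb.T@s["contact_force"]).round(2),round(s["clock"],2),round(s["finger_gap"]*85,1))
    return Rb.T@(s["position"]-o)*1e3
st("s");print(env.movel(B(-40,0,33),.2,guard=12));st("low")
print(env.movel(B(0,0,33),.1,guard=8));st("in")
print(env.movel(B(0,0,8),.08,guard=6));st("dn1")
print(env.movel(B(0,0,-1),.02,guard=4));c=st("touch")
env.movel(B(0,0,c[2]+.3),.02)
print(env.movel(B(-12,0,c[2]+.3),.025,guard=6));st("stop")
E
```

```text
s [-4.0070e+01  1.0000e-02  1.1004e+02] F [-1.99 -0.34 -2.64] 22.37 23.8
False
low [-39.94  -0.52  33.92] F [-0.47 -0.51 -2.35] 22.9 23.9
False
in [3.900e-01 2.000e-02 3.309e+01] F [-1.29 -0.65 -3.16] 23.45 23.6
False
dn1 [-0.1   0.18  7.43] F [-1.68  0.02 -1.95] 23.91 23.6
True
touch [-0.05 -0.25  2.04] F [1.07 0.23 4.48] 24.28 23.8
True
stop [-3.22  0.11  2.  ] F [ 3.46 -0.59  3.73] 24.83 24.2
```

```bash
python3 - <<'E'
from h import *
from bench import env,monitor
p=np.load("jig.npy");Rj,Rb,o=jig(*p);B=lambda x,y,z:jp(p,(x,y,z),'b')
env.release()
env.movel(B(-4,0,35),.1);env.movel(B(-25,0,125),.25);print(monitor.sense()["clock"])
w=snap("wrist","wrist6");im=cv2.imread("pics/wrist6.png")
for l in [(-72,-13,12),(-72,13,12),(55,13,12),(55,-13,12),(68,0,12)]:
    u=proj(w,B(*l));print(l,u.round(1))
cv2.imwrite("pics/w6b.png",cv2.resize(im[0:330,90:490],(800,660))[:600])
E
```

```text
26.4583
(-72, -13, 12) [242.3 133.2]
(-72, 13, 12) [272.8 133.1]
(55, 13, 12) [271.2 265.3]
(55, -13, 12) [244.6 265.4]
(68, 0, 12) [257.9 276.5]
```

View pics/w6b.png

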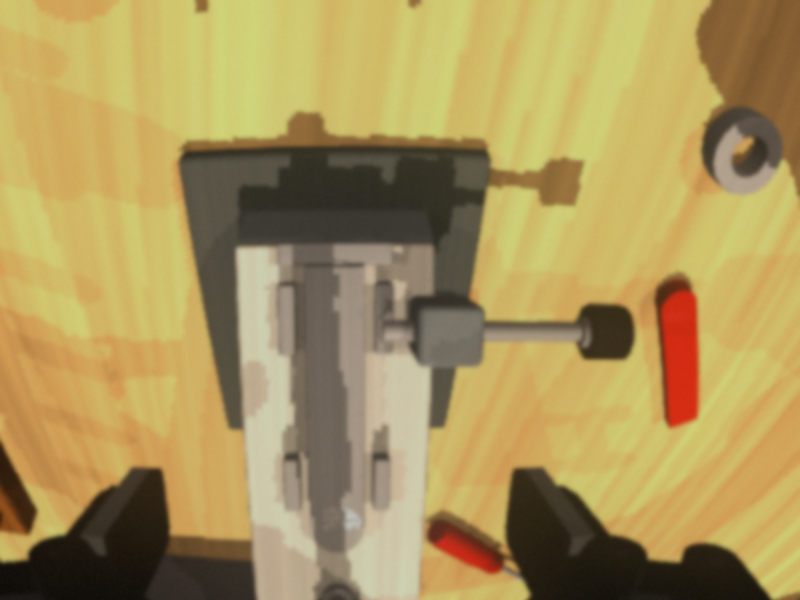

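The wrist view shows the scraper flat between the fences (303–364), tail on the stop bar at row 265, nose at (335,545) under the gauge, and the bolt out with its knob at (608,330). Now I'll push the bolt home.

```bash
python3 - <<'E'
from h import *
from bench import env,monitor
p=np.load("jig.npy");Rj,Rb,o=jig(*p);B=lambda x,y,z:jp(p,(x,y,z),'b')
def st(t):
    s=monitor.sense();print(t,(Rb.T@(s["position"]-o)*1e3).round(2),"F",(Rb.T@s["contact_force"]).round(2),round(s["clock"],2))
q=quat([0,0,-1],-Rj[:,0])
s=monitor.sense();env.movel(s["position"]+[-.06,0,.06],.25)
env.close_gripper(20)
a=B(-44,160,11);env.reach(a+[0,0,.08],q);env.movel(a,.2);st("a")
print(env.movel(B(-44,136,11),.06,guard=4));st("touch")
print(env.movel(B(-44,114,11),.06,guard=30));st("mid")
print(env.movel(B(-44,109,11),.03,guard=15));st("home")
env.movel(B(-44,125,11),.1);env.hold(.1)
w=snap("wrist","wrist7")
print(env.movel(B(-44,108,11),.04,guard=4));st("verify")
env.movel(B(-44,140,11),.15)
cv2.imwrite("pics/w7b.png",cv2.resize(cv2.imread("pics/wrist7.png"),(640,480)))
E
```

```text
a [-43.93 159.36  11.72] F [ 0.02 -0.29  0.76] 29.46
True
touch [-43.7  141.4   11.53] F [2.21 6.04 3.98] 29.82
False
mid [-43.98 114.23  10.94] F [0.97 0.26 0.07] 30.44
True
home [-44.12 111.33  10.28] F [ 0.23 -0.32 -1.18] 30.68
True
verify [-44.18 111.42  10.6 ] F [ 0.3   0.56 -0.05] 31.49
```

View pics/w7b.png

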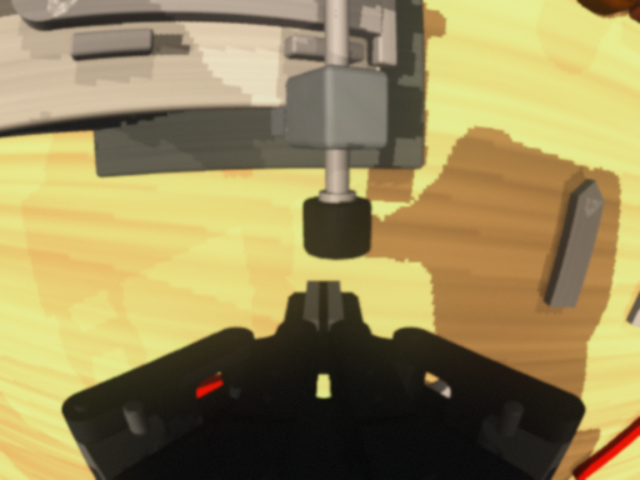

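The wrist view shows the bolt home: the knob is back close to the housing at (337,228) and the rod crosses the bed at (337,20). The touch check puts its face at y = 100.4, against 100 expected. Next is the gauge.

```bash
python3 - <<'E'
from h import *
from bench import env,monitor
p=np.load("jig.npy");Rj,Rb,o=jig(*p);B=lambda x,y,z:jp(p,(x,y,z),'b')
def st(t):
    f=[];
    for _ in range(4): env.hold(.05);s=monitor.sense();f.append(Rb.T@s["contact_force"])
    print(t,(Rb.T@(s["position"]-o)*1e3).round(2),"F",np.mean(f,0).round(2),round(s["clock"],2))
s=monitor.sense();env.movel(s["position"]+[0,0,.2],.25)
q=quat(-Rb[:,2],Rb[:,1])
env.reach(B(62,0,170),q);st("above")
env.movel(B(62,0,145),.1);st("145")
print(env.movel(B(62,0,118),.04,guard=3.5));st("contact")
env.movel(B(62,0,95),.05);st("95")
for z in (92,89,87,85,83,81): env.movel(B(62,0,z),.02);st(z)
E
```

```text
above [6.2330e+01 1.7000e-01 1.7008e+02] F [ 0.28 -0.1  -0.01] 34.23
145 [ 62.01  -0.2  145.63] F [-0.22 -0.25  0.78] 34.83
True
contact [6.1610e+01 4.0000e-02 1.2601e+02] F [ 0.14 -0.31  0.24] 35.54
95 [6.213e+01 6.000e-02 9.499e+01] F [-0.2  -0.2  -0.25] 36.52
92 [6.197e+01 7.000e-02 9.190e+01] F [ 0.02 -0.05 -0.09] 37.02
89 [6.202e+01 2.000e-02 8.884e+01] F [-0.21  0.25  0.33] 37.52
87 [ 6.198e+01 -3.000e-02  8.696e+01] F [-0.56  0.11  0.66] 37.97
85 [ 6.199e+01 -3.000e-02  8.503e+01] F [-0.09  0.72  2.72] 38.42
83 [ 6.201e+01 -3.000e-02  8.299e+01] F [-0.07  0.37  3.51] 38.87
81 [ 6.201e+01 -3.000e-02  8.100e+01] F [0.02 0.4  4.64] 39.32
```

```bash
python3 - <<'E'
from h import *
from bench import env,monitor
p=np.load("jig.npy");Rj,Rb,o=jig(*p);B=lambda x,y,z:jp(p,(x,y,z),'b')
env.movel(B(62,0,170),.15)
env.movel(B(0,60,200),.25)
w=snap("wrist","wrist8");d=snap("scene","scene8")
u=lambda a:(np.array(a)-[90,0])*1
print("wrist knob top pred",proj(w,B(62,0,81)),"bottom",proj(w,B(62,0,51)));print("scene",proj(d,B(62,0,81)),proj(d,B(62,0,51)),monitor.sense()["clock"])
a=cv2.resize(cv2.imread("pics/wrist8.png")[60:330,100:460],(600,450));b=cv2.resize(cv2.imread("pics/scene8.png")[150:225,270:370],(200,150))
b=cv2.resize(cv2.imread("pics/scene8.png")[130:250,160:380],(600,327),interpolation=cv2.INTER_CUBIC)
cv2.imwrite("pics/c8.png",cv2.resize(np.vstack([a,b]),(463,600)))
E
```

```text
wrist knob top pred [197.91578934 245.39094737] bottom [203.0680376  233.17514796]
scene [325.07574425 168.14498528] [327.77132797 170.62917843] 40.675
```

View pics/c8.png

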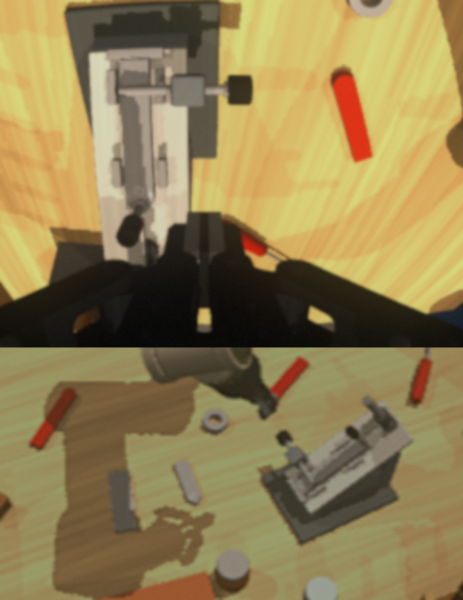

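The last view shows the bolt rod across the scraper with its knob home, the scraper seated, and the gauge knob at pixel (202,238) against the predicted (200.5,239). The gauge has stayed where I left it.

```bash
python3 -c "
from bench import job,monitor
print(monitor.sense()['clock']);job.hand_in()"
```

```text
40.675
the job is handed in; nothing more can be done
```

The round-nosed scraper is loaded in the jig and the job is handed in, at 40.7 s of the 67 s allowed. `job.hand_in()` gives no verdict.

**What I did, in order:**
1. Pulled the bolt fully out to its detent.
2. Laid the scraper nose uphill between the fences, slid it down to the stop and let go.
3. Pushed the bolt home over it.
4. Pushed the gauge down onto it and moved the arm clear.

**Last checks:**
- **Scraper:** it touched down on the bed within 0.1 mm of the expected height. In the picture it lies between the fences, with its tail on the stop bar.
- **Bolt:** a touch on the knob's end face read bed y = 100.4 mm, against 100 for home. The rod is seen crossing over the scraper.
- **Gauge:** the force began to rise at a knob-top height of about 87 mm, where the foot should first touch. I left the top at 81.0 mm, which is about 6 mm of foot travel. After the arm withdrew, the knob was about 2 px from its predicted place.

**Disagreements:**
- The cameras placed the jig about 4 mm apart (scene and wrist) and up to about 10 mm apart (a poor side-view fit). I settled it by touching the knob's end face.
- The stop was met 1.8 mm earlier than computed, probably from a small error in where I gripped the scraper.
- The force at the final gauge position was 4.6 N, against about 3.2 N expected from the spring alone; I put the difference down to the carriage's friction.

I did not touch the other scrapers or anything else on the bench. I made no separate measurement that they stayed put.

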